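# Screw the tall canister's lid down snug

## Robot

A 7-joint arm with a two-finger parallel gripper is mounted at the origin on a cart in front of the work surface, level with it; the furniture and walls round the work are solid. World frame = base frame: x ahead of the robot, y to its left, z up, the work surface at z = 0. Lengths are in m, angles in rad, forces in N, time in s.
With the tool pointing down it reaches from about 0.425 to 0.925 m from the base axis. Payload 6.8 kg.
Tool frame: the origin (TCP) lies at the very end of the fingers, on their centre line; the grasp point (between the pads) lies 19 mm behind it; z points along the fingers, y is the line along which they close (so a half turn about z gives the same grasp; the last joint's range is limited). The gripper opens to 85 mm and grips with 20 to 120 N. Pads are 22 mm wide; open, the fingers measure 114 mm over their backs; the gripper's body (76 mm by 85 mm) begins 54 mm behind the grasp point. The pads swing forward as they close: fully open they stand 13 mm farther back than shut.
Start: joints at [1.133, 0.477, 0.022, 1.555, -0.011, 1.109, -0.083], TCP at [0.219, -0.639, 0.231] pointing down, gripper open.
Joint ranges: [-2.96, 2.96], [-0.34, 2.1], [-1.41, 1.46], [0.24, 2.44], [-1.37, 4.51], [0.17, 1.92], [-2.96, 2.96]. Speed limits (rad/s): [2.39, 2.39, 3.14, 3.14, 3.14, 3.14, 3.14].

## Interface

Orientations are given as a unit quaternion [w, x, y, z].
In Python, from station import bot gives the robot as it stands.
- The arm moves only by the tool drive_effector, called after "Emit:" by a JSON object that holds its "method" and its "body". Schema: {"type":"object","properties":{"offsets":{"type":"array","items":{"type":"array","items":{"type":"number"},"minItems":5,"maxItems":5},"minItems":1,"maxItems":20},"grip_force":{"type":"number"},"only":{"type":"string"},"quiet":{"type":"boolean"},"lines":{"type":"string"}},"required":["offsets"],"additionalProperties":false}. offsets is a list of rows, 1 to 20 of them, each of 5 numbers: dx, dy, dz in shares of the most that a row can go, 1 being 50 mm, then a turn about the tool's z in units of 0.1 rad, then the opening from 0.0 (shut) to 1.0 (fully open); each row shifts and turns the commanded pose from where the row before left it, along the tool's axes as they then stand; what a row does not reach is not made up. A row lasts 1/10 s, in which the tool goes at most 0.05 m and 0.15 rad, less where a joint would pass 70% of its speed; a pose out of reach is approached as far as the arm can. The fingers move at their own pace and stop on an object; grip_force is the grip in N (left out, the last holds). Time passes only in rows, so rows that do not move let the fingers close. The tool returns the time, the measured TCP pose, the force, the opening and the grip force at its end. only (a regular expression) keeps the lines of the reply that match it, lines (a string "A,B") keeps lines A to B, and quiet returns only ok. Input that does not fit is refused with a message, and nothing moves.
- bot.get_obs(): the state, without advancing time (a new reading comes with each control period).
- bot.read_camera(name): name is "side" or "top"; returns the picture (400x640x3 uint8, blue, green, red); there is no depth.
- bot.camera_info(name): a dict with "vertical_fov" (degrees; the focal length in pixels is half the picture's height over the tangent of half this angle, whatever the lens; pixels are square), "cx", "cy" (the principal point, pixels), "view" (4x4, takes a point from world to camera coordinates). Camera axes: x right, y up, looking along -z (the intrinsics and any distortion apply to the point x, -y, -z); pixel columns grow to the right and rows downward; lengths in m; the calibration is good to about 2 mm. A picture is of the moment at which its call begins. camera_info takes no time and is no camera call.
- bot.hand_in(): hands the job in; it is judged then, once.
The state is a dict: "t": time; "q": joint angles; "joint_vel": joint speeds; "joint_torque": joint torques, N m; "eef_pos": TCP position; "tool_rot": TCP orientation; "contact_force": force on the tool from outside, world axes, zero at the start; "torque": the same for the moment, N m; "gripper_width": opening from 0.0 (shut) to 1.0 (fully open); "grasp_force": force on a finger pad.
Only numpy, scipy, OpenCV 4.12 (cv2) and the standard library are available. Lean on these libraries where they do the work, as an engineer would, in place of code of your own. Each camera call takes 0.05 s, during which the arm holds its last target. There are 200 camera calls.

## Task

The screw lid of the tall white canister is loose. Screw it down clockwise until you feel it become snug and its pointer rib is about in line with the ridge on the canister's shoulder, then stop and let go; do not overtighten it, and leave the squat canister where it stands.

Things in the scene. Friction and masses are not known exactly. Their poses are not given: they have to be found in the camera images.
- tall_canister: Taller of two white stoneware canisters with ribbed aluminium screw lids: 92 mm in diameter, flat shoulder 95 mm up, about 128 mm high with its lid. Stands fast on a rubber foot, cannot move. Origin: centre of its underside, z up. A short dark ridge on the shoulder, just outside the lid, lies along this body's -x axis.
- lid_grip (a point): Grip point of the tall canister's round lid (62 mm wide, 30 mm high): on its axis, 6 mm below its flat top, about 123 mm above the worktop; fingertips 19 mm lower clear the shoulder by 8 mm. Grip across at any yaw from above, with 25 N or more. Turns and sinks with the lid; a dark pointer rib on the lid's top runs along the point's -x axis, at first 0.8 to 1.2 rad anticlockwise of the ridge.
- tall_lid (a joint): Squeeze of that lid's gasket, rad of lid turn. Turned clockwise from above, the lid first runs down its thread (drag 0.05 Nm, sinks 3 mm per rad; fingers may slip) and this reads 0. 0.2 rad before the ridge the gasket bites: turning takes 0.2 Nm + 0.1 Nm per 0.1 rad; while stopped about the latter part is felt. 0.2 = rib at ridge, snug; let go beyond, it eases back to 0.2. Overtight past 0.6.
- squat_canister: The lower, wider white canister, 112 mm in diameter and 83 mm high with its lid, which is the same lid but already tight (fixed). Loose on the worktop, to be left alone. Origin at the centre of its underside.

How it is judged:
At the end, for the whole second after the job is handed in: The tall canister's lid is snug and at rest: its gasket is squeezed by 0.025 to 0.45 rad and the pointer rib is within 0.2 rad of the ridge, and the squat canister stands within 30 mm of where it was (value of joint tall_lid between 0.025 and 0.45 rad and velocity of joint tall_lid between -0.05 and 0.05 rad/s and distance of squat_canister from where it was at the start of the episode below 0.03 m and angle between the x axis of lid_grip and the x axis of tall_canister, either way round below 0.2 rad); the robot touches nothing.
It fails at once if the tall canister's lid is overtightened (its gasket squeezed by more than 0.6 rad, some 23 degrees past the ridge) (value of joint tall_lid above 0.6 rad).
It fails at once if the squat canister is pushed more than 30 mm or knocked over (distance of squat_canister from where it was at the start of the episode above 0.03 m or angle between squat_canister's own z axis and vertical above 0.3 rad).
It also fails if it takes over 38 s, if anything falls off the work surface, if the arm or the gripper's body presses on something with over 40 N, if the wrist force passes 120 N, or if a joint passes its speed limit or range.

## Working session

There is one attempt and no reset: what is moved stays moved. The work goes in short steps, Python scripts to look and compute and a tool call to move; the robot and the scene stay as the last step left them, time stands still between calls to the robot, and variables do not carry over. Pictures are saved under pics/ and viewed, at most 10 in all, crops included, and the job is handed in when it is done.

```bash
ls; mkdir -p pics
```

Run:
```python
from station import bot
import cv2
for n in("side","top"):
    cv2.imwrite(f"pics/{n}0.png",bot.read_camera(n)); print(n,bot.camera_info(n))
print(bot.get_obs())
```

```text
pics
station.py
side {'vertical_fov': 45.49645847743873, 'cx': 308.08549383337885, 'cy': 194.6929362294276, 'view': array([[ 0.9789025 , -0.20364575, -0.01668272, -0.53375559],
       [ 0.1357146 ,  0.58698075,  0.79814482, -0.14961137],
       [-0.15274636, -0.78357004,  0.60223462, -1.03731822],
       [ 0.        ,  0.        ,  0.        ,  1.        ]])}
top {'vertical_fov': 54.90967310921732, 'cx': 319.37209658963377, 'cy': 203.20756265564648, 'view': array([[ 1.80107690e-02, -9.99836514e-01,  1.59936797e-03,
        -5.84117548e-03],
       [ 9.97419917e-01,  1.80783703e-02,  6.94743309e-02,
        -5.58979153e-01],
       [-6.94918868e-02,  3.43955340e-04,  9.97582457e-01,
        -9.20522918e-01],
       [ 0.00000000e+00,  0.00000000e+00,  0.00000000e+00,
         1.00000000e+00]])}
{'t': 0.1, 'q': array([ 1.13289395,  0.47769324,  0.02234459,  1.55634358, -0.01150589,
        1.10929987, -0.08314351]), 'joint_vel': array([-0.00081125, -0.00315191, -0.0005441 , -0.00302799, -0.00101024,
       -0.00034477,  0.00037676]), 'joint_torque': array([ 4.97858899e-03, -5.97764754e+01,  1.61394194e+00, -2.81954259e+01,
        1.28350485e-02,  5.04097654e-03, -2.72408766e-05]), 'eef_pos': array([ 0.21842196, -0.63812448,  0.230443  ]), 'tool_rot': array([-7.85870548e-04,  9.86436536e-01,  1.64141124e-01, -1.87648192e-04]), 'contact_force': array([ 0.27275859, -0.39982612, -0.5857434 ]), 'torque': array([0.00245072, 0.00941747, 0.021188  ]), 'grasp_force': 0.0, 'gripper_width': 1.0040980402211837}
```

View pics/top0.png

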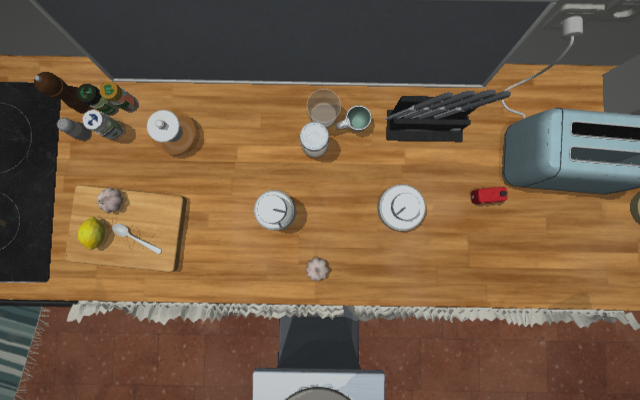

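View pics/side0.png

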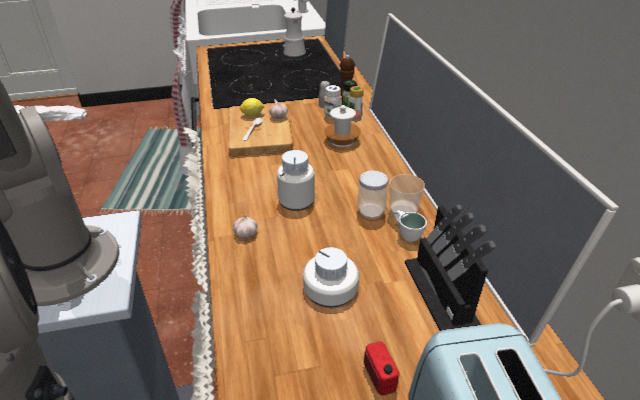

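The top view shows the tall canister near (274,210) and the squat one at (402,207). The side view shows the tall lid top near (295,158). I'll zoom in on the lid.

Create h.py:
```python
import numpy as np
from station import bot
def ray(n,u,v):
    c=bot.camera_info(n);f=200/np.tan(np.radians(c["vertical_fov"])/2);V=c["view"]
    d=V[:3,:3].T@np.array([(u-c["cx"])/f,-(v-c["cy"])/f,-1]);return -V[:3,:3].T@V[:3,3],d
def plane(n,u,v,z):
    o,d=ray(n,u,v);return o+d*(z-o[2])/d[2]
def proj(n,p):
    c=bot.camera_info(n);f=200/np.tan(np.radians(c["vertical_fov"])/2);V=c["view"]
    q=V[:3,:3]@p+V[:3,3];return c["cx"]-f*q[0]/q[2],c["cy"]+f*q[1]/q[2]
```

Run:
```python
import cv2,numpy as np
a=cv2.imread("pics/top0.png")[180:240,244:304];b=cv2.imread("pics/side0.png")[140:220,260:330]
A=cv2.resize(a,(480,480),interpolation=cv2.INTER_CUBIC);B=cv2.resize(b,(300,343),interpolation=cv2.INTER_CUBIC)
o=np.zeros((480,790,3),np.uint8);o[:,:480]=A;o[:343,485:785]=B;cv2.imwrite("pics/crop0.png",o)
```

```text
(no output)
```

View pics/crop0.png

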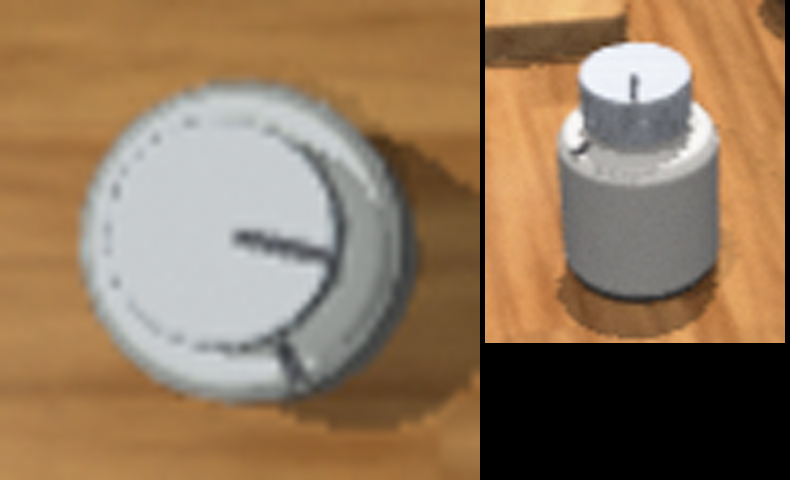

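Run:
```python
from h import *
k=lambda x,y:(244+(x+.5)/8-.5,180+(y+.5)/8-.5)
P=plane("top",*k(223,234),.129);S=plane("side",294.8,156.6,.129);print(P,S)
o1,d1=ray("top",*k(223,234));o2,d2=ray("side",294.8,156.6)
s=np.linalg.lstsq(np.c_[d1,-d2],o2-o1,rcond=None)[0];print(o1+d1*s[0],o2+d2*s[1])
r=[plane("top",*k(x,y),.130) for x,y in((235,237),(335,257))];R=[plane("top",*k(x,y),.097) for x,y in((285,345),(300,385))]
print(r,R)
a=lambda v:np.arctan2(v[1],v[0])
print("rib",a(r[1]-r[0]),a(r[1]-P),"ridge",a(R[1]-R[0]),a(R[0]-P),a(R[1]-P))
print(plane("top",402,207,.083), "radius",np.linalg.norm(plane("top",*k(107,234),.129)-plane("top",*k(340,234),.129))/2)
```

```text
[0.53739061 0.10731113 0.129     ] [0.53794842 0.10839544 0.129     ]
[0.53734933 0.10721413 0.12978196] [0.53774673 0.10715838 0.12979603]
[array([0.53658862, 0.10393986, 0.13      ]), array([0.53169352, 0.07692766, 0.13      ])] [array([0.50839466, 0.09316479, 0.097     ]), array([0.49733716, 0.08870419, 0.097     ])]
rib -1.7500686952264048 -1.7561501071727748 ridge -2.75815862040495 -2.6876935568771856 -2.7067027933124725
[ 0.54932415 -0.18387234  0.083     ] radius 0.03136097147340486
```

Emit:
{"method": "drive_effector", "body": {"offsets": [[0, 0, 0, 0, 1]]}}

```text
t: 0.2
eef_pos: [0.2185, -0.6383, 0.2307]
tool_rot: [-0.001, 0.986, 0.164, -0.0]
contact_force: [-0.9, 0.2, -0.9]
gripper_width: 1.001
grasp_force: 0.0
```
Lid at (0.5375,0.1072), top .1297. Rib to ridge angle: -1.753 → ~-2.705: 0.95 rad clockwise (consistent).

The tall lid axis is at about (0.5375, 0.107), its top at z = 0.130. The rib needs about 0.95 rad clockwise (+ about tool z) to reach the ridge. I'll transfer above it now.

The rows are not in the units I measure in: shifts go in shares of 50 mm and turns go in units of 0.1 rad. I convert before sending: -0.03 m is -0.6, 0.027 m is 0.54.

Emit:
{"method": "drive_effector", "body": {"offsets": [[0.54, -0.6, 0, 0, 1], [0.54, -0.6, 0, 0, 1], [0.54, -0.6, 0, 0, 1], [0.54, -0.6, 0, 0, 1], [0.54, -0.6, 0, 0, 1], [0.54, -0.6, 0, 0, 1], [0.54, -0.6, 0, 0, 1], [0.54, -0.6, 0, 0, 1], [0.54, -0.6, 0, 0, 1], [0.54, -0.6, 0, 0, 1], [0.54, -0.6, 0, 0, 1], [0.54, -0.6, 0, 0, 1], [0.54, -0.6, 0, 0, 1], [0.54, -0.6, 0, 0, 1], [0.54, -0.6, 0, 0, 1], [0.54, -0.6, 0, 0, 1], [0.54, -0.6, 0, 0, 1], [0.54, -0.6, 0, 0, 1], [0.54, -0.6, 0, 0, 1], [0, 0, 0, 0, 1]], "grip_force": 30}}

```text
t: 2.2
eef_pos: [0.5206, 0.0732, 0.2316]
tool_rot: [-0.002, 0.986, 0.168, 0.001]
contact_force: [-0.4, 1.0, 0.6]
gripper_width: 1.004
grasp_force: 0.0
```

Create st.py:
```python
from h import *
from scipy.spatial.transform import Rotation as R
s=bot.get_obs();r=R.from_quat(s["tool_rot"],scalar_first=True)
print("t",s["t"],"p",s["eef_pos"].round(4),"yaw",np.arctan2(*r.as_matrix()[1::-1,0]).round(4),"tilt z",r.as_matrix()[:,2].round(4))
print("tool d",r.inv().apply(np.array([.5375,.1072,.105])-s["eef_pos"]).round(4),"q",s["q"].round(2),"F",s["contact_force"].round(1),"M",s["torque"].round(3),"grip",round(s["gripper_width"],3),round(s["grasp_force"],1))
```

```bash
python3 st.py
```

```text
t 2.2 p [0.5206 0.0732 0.2316] yaw 0.3377 tilt z [ 0.0015  0.0037 -1.    ]
tool d [ 0.0269 -0.0261  0.1268] q [ 0.13  0.27 -0.46  1.89  0.13  1.02 -1.62] F [-0.4  1.   0.6] M [ 0.002  0.031 -0.005] grip 1.004 0.0
```

In the tool's units: 0.0135 m is 0.27, -0.013 m is -0.26, -0.12 rad is -1.2.

Emit:
{"method": "drive_effector", "body": {"offsets": [[0.27, -0.26, 0.2, 0, 1], [0.27, -0.26, 0.2, 0, 1], [0, 0, 0.2, -1.2, 1], [0, 0, 0.2, -1.2, 1], [0, 0, 0.2, -1.2, 1], [0, 0, 0, -1.2, 1], [0, 0, 0, -1.2, 1], [0, 0, 0, 0, 1], [0, 0, 0, 0, 1]]}}

```text
t: 3.1
eef_pos: [0.5364, 0.0995, 0.1812]
tool_rot: [0.0, 0.895, 0.447, -0.0]
contact_force: [-0.4, -0.8, 0.8]
gripper_width: 1.001
grasp_force: 0.0
```

```bash
python3 st.py
```

```text
t 3.1 p [0.5364 0.0995 0.1812] yaw 0.9259 tilt z [-2.e-04 -2.e-04 -1.e+00]
tool d [ 0.0068 -0.0038  0.0762] q [ 0.16  0.38 -0.57  1.89  0.25  0.95 -1.17] F [-0.4 -0.8  0.8] M [-0.021  0.03  -0.003] grip 1.001 0.0
```

In the tool's units: 0.02 m is 0.4, 0.015 m is 0.3.

Emit:
{"method": "drive_effector", "body": {"offsets": [[0.136, -0.076, 0, 0, 1], [0, 0, 0.2, 0, 1], [0, 0, 0.4, 0, 1], [0, 0, 0.4, 0, 1], [0, 0, 0.3, 0, 1], [0, 0, 0.18, 0, 1], [0, 0, 0, 0, 1], [0, 0, 0, 0, 1]]}}

```text
t: 3.9
eef_pos: [0.5379, 0.1081, 0.1076]
tool_rot: [0.0, 0.894, 0.448, 0.0]
contact_force: [0.6, -0.2, -0.5]
gripper_width: 1.0
grasp_force: 0.0
```

```bash
python3 st.py
```

Run:
```python
from station import bot
import cv2,numpy as np
a=bot.read_camera("top")[150:270,214:334];b=bot.read_camera("side")[80:240,230:360]
o=np.hstack([cv2.resize(a,(400,400),interpolation=2),cv2.resize(b,(325,400),interpolation=2)]);cv2.imwrite("pics/g1.png",o)
```

```text
t 3.9 p [0.5379 0.1081 0.1076] yaw 0.9299 tilt z [ 5.e-04  2.e-04 -1.e+00]
tool d [-0.001   0.0003  0.0026] q [ 0.11  0.48 -0.53  1.94  0.33  0.81 -1.24] F [ 0.6 -0.2 -0.5] M [ 0.047 -0.011 -0.005] grip 1.0 0.0
```

View pics/g1.png

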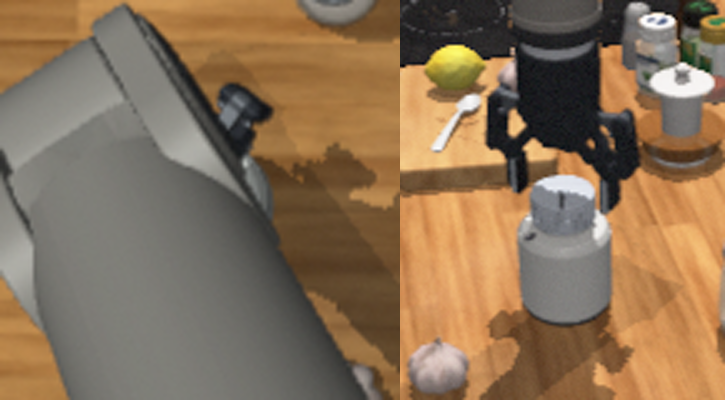

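The side view shows the fingers straddling the lid, with one each side of its top at crop (563,190). I'll close.

In the tool's units: 0.0015 m is 0.03.

Emit:
{"method": "drive_effector", "body": {"offsets": [[0, 0, 0.03, 0, 0], [0, 0, 0, 0, 0], [0, 0, 0, 0, 0], [0, 0, 0, 0, 0], [0, 0, 0, 0, 0], [0, 0, 0, 0, 0], [0, 0, 0, 0, 0]], "grip_force": 40}}

```text
t: 4.7
eef_pos: [0.5373, 0.1083, 0.1067]
tool_rot: [0.0, 0.894, 0.448, 0.0]
contact_force: [-3.8, -0.6, 7.3]
gripper_width: 0.709
grasp_force: 41.5
```

```bash
python3 st.py
```

```text
t 4.7 p [0.5373 0.1083 0.1067] yaw 0.9299 tilt z [ 1.e-04  1.e-04 -1.e+00]
tool d [-0.0008  0.0008  0.0017] q [ 0.11  0.48 -0.53  1.94  0.33  0.81 -1.25] F [-3.8 -0.6  7.3] M [ 0.032  0.818 -0.015] grip 0.709 41.5
```

In the tool's units: 0.0003 m is 0.006, 0.1 rad is 1.

Emit:
{"method": "drive_effector", "body": {"offsets": [[0, 0, 0.006, 1, 0], [0, 0, 0.006, 1, 0], [0, 0, 0.006, 1, 0], [0, 0, 0.006, 1, 0], [0, 0, 0.006, 1, 0], [0, 0, 0.006, 1, 0], [0, 0, 0, 0, 0], [0, 0, 0, 0, 0]]}}

```text
t: 5.5
eef_pos: [0.5372, 0.1085, 0.1049]
tool_rot: [-0.0, 0.986, 0.164, 0.0]
contact_force: [-3.8, 0.9, 6.5]
gripper_width: 0.71
grasp_force: 41.6
```

```bash
python3 st.py
```

Run:
```python
from station import bot
import cv2
b=bot.read_camera("side")[140:220,260:340];cv2.imwrite("pics/g2.png",cv2.resize(b,(480,480),interpolation=2))
```

```text
t 5.5 p [0.5372 0.1085 0.1049] yaw 0.3299 tilt z [ 0.e+00  1.e-04 -1.e+00]
tool d [-0.0002  0.0013 -0.0001] q [-0.    0.46 -0.39  1.95  0.24  0.78 -1.77] F [-3.8  0.9  6.5] M [ 0.138  0.765 -0.05 ] grip 0.71 41.6
```

View pics/g2.png

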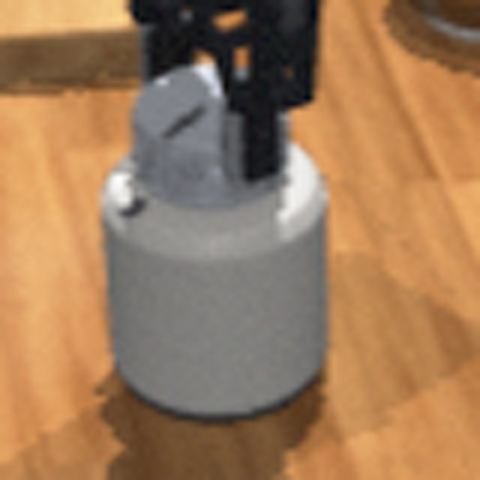

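The rib runs from crop (203,106) to (166,136), and the ridge is at (131,206). The rib has turned, so I'll work out how far.

Run:
```python
from h import *
k=lambda x,y:(260+(x+.5)/6-.5,140+(y+.5)/6-.5)
p=[plane("side",*k(*q),.128) for q in((203,106),(166,136))];print(p)
for d in(p[1]-p[0],p[1]-np.array([.5375,.1072,.128])): print(np.arctan2(d[1],d[0]))
R=plane("side",*k(131,206),.097)-np.array([.5375,.1072,.097]);print(np.arctan2(R[1],R[0]),np.linalg.norm(R))
```

```text
[array([0.53449901, 0.1078945 , 0.128     ]), array([0.5166408 , 0.08996343, 0.128     ])]
-2.354158613978716
-2.4510022193594576
-2.71139158463252 0.03968856967563545
```

Emit:
{"method": "drive_effector", "body": {"offsets": [[0, 0, 0.003, 0.5, 0], [0, 0, 0.003, 0.5, 0], [0, 0, 0.003, 0.5, 0], [0, 0, 0.003, 0.5, 0], [0, 0, 0, 0, 0], [0, 0, 0, 0, 0]]}}

```text
t: 6.15
eef_pos: [0.5372, 0.1085, 0.1045]
tool_rot: [-0.0, 0.998, 0.065, 0.0]
contact_force: [-4.4, 0.1, 9.2]
gripper_width: 0.712
grasp_force: 41.7
```

```bash
python3 st.py
```

```text
t 6.15 p [0.5372 0.1085 0.1045] yaw 0.1306 tilt z [ 1.e-04  2.e-04 -1.e+00]
tool d [ 0.0001  0.0014 -0.0005] q [-0.04  0.45 -0.34  1.95  0.21  0.77 -1.94] F [-4.4  0.1  9.2] M [0.117 0.922 0.059] grip 0.712 41.7
```

No slip: the rib turned 0.60, and 0.80 rad in total is now commanded. The moment is starting to rise, so about 0.15 to go.

In the tool's units: 0.0001 m is 0.002, 0.04 rad is 0.4.

Emit:
{"method": "drive_effector", "body": {"offsets": [[0, 0, 0.002, 0.4, 0], [0, 0, 0.002, 0.4, 0], [0, 0, 0, 0, 0], [0, 0, 0, 0, 0]]}}

```text
t: 6.55
eef_pos: [0.5372, 0.1086, 0.1044]
tool_rot: [-0.0, 1.0, 0.025, 0.0]
contact_force: [-4.7, 0.7, 10.1]
gripper_width: 0.709
grasp_force: 41.8
```

```bash
python3 st.py
```

```text
t 6.55 p [0.5372 0.1086 0.1044] yaw 0.0509 tilt z [ 2.e-04  2.e-04 -1.e+00]
tool d [ 0.0002  0.0014 -0.0006] q [-0.06  0.45 -0.32  1.95  0.2   0.77 -2.01] F [-4.7  0.7 10.1] M [0.069 0.99  0.235] grip 0.709 41.8
```

Emit:
{"method": "drive_effector", "body": {"offsets": [[0, 0, 0.002, 0.4, 0], [0, 0, 0.002, 0.4, 0], [0, 0, 0, 0, 0], [0, 0, 0, 0, 0]]}}

```text
t: 6.95
eef_pos: [0.5373, 0.1086, 0.1044]
tool_rot: [-0.0, 1.0, -0.014, 0.0]
contact_force: [-5.4, 0.2, 11.6]
gripper_width: 0.71
grasp_force: 41.9
```

```bash
python3 st.py
```

Run:
```python
from station import bot
import cv2
b=bot.read_camera("side")[140:220,260:340];cv2.imwrite("pics/g3.png",cv2.resize(b,(480,480),interpolation=2))
```

```text
t 6.95 p [0.5373 0.1086 0.1044] yaw -0.0288 tilt z [ 2.e-04  1.e-04 -1.e+00]
tool d [ 0.0003  0.0014 -0.0006] q [-0.07  0.45 -0.3   1.95  0.19  0.77 -2.08] F [-5.4  0.2 11.6] M [0.021 1.119 0.233] grip 0.71 41.9
```

View pics/g3.png

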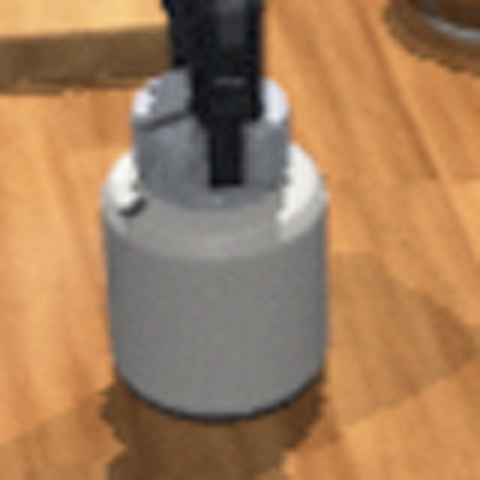

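The finger partly hides the rib, which now runs from about crop (190,112) to (150,128). The moment of about 0.23 Nm matches a squeeze of about 0.2. I'll release, lift, and check.

In the tool's units: -0.04 m is -0.8, -0.03 m is -0.6.

Emit:
{"method": "drive_effector", "body": {"offsets": [[0, 0, 0, 0, 1], [0, 0, 0, 0, 1], [0, 0, 0, 0, 1], [0, 0, 0, 0, 1], [0, 0, 0, 0, 1], [0, 0, -0.2, 0, 1], [0, 0, -0.6, 0, 1], [0, 0, -0.8, 0, 1], [0, 0, -0.8, 0, 1], [0, 0, -0.6, 0, 1], [0, 0, 0, 0, 1], [0, 0, 0, 0, 1]]}}

```text
t: 8.2
eef_pos: [0.5378, 0.1079, 0.2541]
tool_rot: [-0.0, 1.0, -0.015, 0.001]
contact_force: [0.1, -0.2, -0.5]
gripper_width: 0.999
grasp_force: 0.0
```

```bash
python3 st.py
```

Run:
```python
from station import bot
import cv2
b=bot.read_camera("side")[140:220,260:340];cv2.imwrite("pics/g4.png",cv2.resize(b,(480,480),interpolation=2))
```

```text
t 8.2 p [0.5378 0.1079 0.2541] yaw -0.0303 tilt z [ 2.e-03  3.e-04 -1.e+00]
tool d [-0.0006  0.0008  0.1491] q [-0.03  0.27 -0.34  1.82  0.1   1.07 -2.01] F [ 0.1 -0.2 -0.5] M [-0.018  0.064  0.046] grip 0.999 0.0
```

View pics/g4.png

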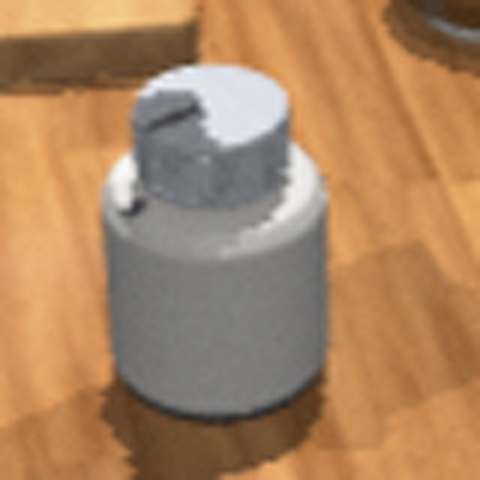

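The rib runs from crop (202,104) to (150,126), and the ridge is at (130,207).

Run:
```python
from h import *
k=lambda x,y:(260+(x+.5)/6-.5,140+(y+.5)/6-.5)
p=[plane("side",*k(*q),.127) for q in((202,104),(150,126))]
for d in(p[1]-p[0],p[1]-np.array([.5375,.1072,.127])): print(np.arctan2(d[1],d[0]))
for q in ((128,209),(135,202)):
    R=plane("side",*k(*q),.097)-np.array([.5375,.1072,.097]);print(np.arctan2(R[1],R[0]))
```

```text
-2.688441866551972
-2.8647319329044265
-2.687338670064056
-2.747830510029322
```

```bash
python3 -c "
from station import bot
print(bot.hand_in())"
```

```text
the job is handed in; nothing more can be done
None
```

I screwed the tall canister's lid down about 0.96 rad until it felt snug (about 0.23 Nm). The rib is within about 0.05 rad of the ridge by the side view's best reading. The lid is released, the squat canister was left untouched, and the job is handed in; no verdict came back.

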